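Pack the relief plaques and shut the case

ROBOT

A 6-joint arm with a two-finger parallel gripper is mounted at the origin on the work surface. World frame = base frame: x ahead of the robot, y to its left, z up, the work surface at z = 0. Lengths are in m, angles in rad, forces in N, time in s.
With the tool pointing down it reaches from about 0.4 to 0.825 m from the base axis. Payload 7 kg.
Tool frame: the origin (TCP) lies on the centre line of the jaws, within the pads' length; the fingertips stand 17 mm ahead of it and the grasp point (between the pads) lies 2 mm behind it; z points along the fingers, y is the line along which they close (so a half turn about z gives the same grasp; the last joint's range is limited). The gripper opens to 85 mm and grips with 20 to 120 N. Pads are 22 mm wide; open, the fingers measure 114 mm over their backs; the gripper's body (76 mm by 85 mm) begins 54 mm behind the grasp point. The pads swing forward as they close: fully open they stand 13 mm farther back than shut.
Start: joints at [-0.851, 0.359, 0.012, 0, -1.224, -0.288], TCP at [0.282, -0.613, 0.248] pointing down, gripper open.
Joint ranges: [-3.07, 3.07], [-1.43, 2.12], [-1.02, 1.25], [-3.03, 1.67], [-3.05, -0], [-3.03, 3.03]. Speed limits (rad/s): [2.39, 2.39, 3.01, 3.14, 3.14, 3.14].

INTERFACE

Orientations are given as a rotation vector (axis times angle).
In Python, from rig import bot gives the robot as it stands.
- The arm moves only by the shell command python3 -m handwheel 'ROWS' [FORCE]. ROWS is JSON, a list of rows, each a list of 5 numbers: the shift along the world's x, y, z in units of 25 mm (1.0 is 25 mm), then the turn about the world's z in rad, then the gripper command: -1 is shut, 1 is fully open, values between are in proportion. In form: [[dx, dy, dz, spin, hand], ...]. A call has 1 to 5 rows; each row shifts and turns the commanded pose from where the row before left it; what a row does not reach is not made up. A row lasts 1/10 s, in which the tool goes at most 50 mm and 8.59 degrees, less where a joint would pass 70% of its speed; a pose out of reach is approached as far as the arm can. A call is refused whole if a number of a shift passes 1 or a number of a turn 0.15, either way. A call with a gripper value outside its range is refused whole. The fingers move at their own pace and stop on an object; FORCE is the grip in N (left out, the last holds). Time passes only in rows, so rows that do not move let the fingers close. It gives the time, the measured TCP pose, the force, the opening and the grip force at its end, in the units of the state.
- bot.state(): the state, without advancing time (a new reading comes with each control period).
- bot.read_camera(name): name is "scene" or "top" or "wrist"; returns a dict with "img" (400x640x3 uint8, red, green, blue), "intrinsics" (3x3 intrinsics, pixels), "pose" (4x4, takes a point from camera to world coordinates). Camera axes: x right, y down, z forward; pixel columns grow to the right and rows downward; lengths in m; the calibration is good to about 2 mm. A picture is of the moment at which its call begins. There is no depth.
- bot.hand_in(): hands the job in; it is judged then, once.
The state is a dict: "time": time; "joints": joint angles; "qd": joint speeds; "tau": joint torques, N m; "tool_pos": TCP position; "eef_rot": TCP orientation; "force": force on the tool from outside, world axes, zero at the start; "torque": the same for the moment, N m; "gripper_width": opening from 0.0 (shut) to 1.0 (fully open); "grasp_force": force on a finger pad.
Only numpy, scipy, OpenCV 4.12 (cv2) and the standard library are available. Lean on these libraries where they do the work, as an engineer would, in place of code of your own. Each camera call takes 0.05 s, during which the arm holds its last target. There are 200 camera calls.

TASK

Pack all the plaster relief plaques from the green board into the open case: lay them flat across the case in a single row, one behind another, and slide the partition up against the row so that there is no slack left between the closed end and the partition. Then lower the lid gently until it is fully closed, and slide its bolt fully home. Leave the sculptures, beakers, pot and spatula where they are.

Things in the scene. Friction and masses are not known exactly. Their poses are not given: they have to be found in the camera images.
- case: Shallow plywood transport case, fixed on the board: 360 (y) x 134 (x) mm, walls 10 mm thick, rim 66 mm up, inside 340 x 114 mm. Origin: centre of its underside; z up, +x to the hinge side (away from the robot). The closed padded end for the row: inner face at y = -170 mm. On the front wall (-x), mid-length, the bolt's keeper: steel arch 28 mm wide, 18 mm out, 90 mm high.
- case_floor (a point): Centre of the case's padded inner floor, 12 mm above the case's underside; axes as the case.
- partition (a joint): Sliding partition in the case, m: 0 = fully back at the case's +y end, grows towards the closed end (-y), at most 0.300. At q its padded face is at case y = 130 mm - q, leaving 300 mm - q free for plaques. Friction fit in wall tracks: it stays where left, takes about 3 N to slide, plus the friction of plaques it pushes.
- partition_face (a point): Centre of the partition's padded face (looks to case -y). The face board is 112 mm wide, 10 mm thick and stands from 3 to 47 mm above the padded floor; axes as the case.
- partition_grip (a point): Middle of the partition's grip, a dark wooden fin behind the face board: 12 mm thick (case x), 30 mm long (case y, from 10 to 40 mm behind the face), from 4 to 50 mm above the padded floor; this point is 27 mm above that floor and 25 mm behind the face. Can be pinched from above across its 12 mm.
- lid (a joint): Case lid, rad: 0 = fully closed on the rim, grows as it opens up and back (at most 2.15). It starts open, leaning back past upright. Friction hinge: it stays at any angle and needs about 0.4 to 0.7 N m to turn (3 to 6 N at its free edge).
- hinge_line (a point): Middle of the lid's hinge line, on top of the back wall (case x = +67 mm, 66 mm above the underside); axes as the case. The line runs along case y.
- lid_edge (a point): Middle of the lid's free edge, on its outer (top) face; lid axes: x from the free edge towards the hinge, y along the hinge, z out of the outer face (up when closed, to the rear when open). The lid is a plain panel 360 x 134 x 10 mm; closed, its top is 76 mm above the case's underside.
- bolt (a joint): Slide bolt mounted at mid-length on the lid's outer face, m: 0 = drawn back, 0.030 = fully home in the keeper on the case's front wall; it slides at right angles to the free edge, towards and past it (case -x when the lid is shut). Stiff: about 2 N.
- bolt_knob (a point): Middle of the bolt's upright brass knob, 12 to 17 mm thick, standing 40 mm above the lid's outer face (this point 26 mm above that face); with the bolt drawn back it is 56 mm from the lid's free edge. Within 40 mm of it along the bolt are only a thin plate (2 mm) and the 10 mm rod.
- plaque1_c (a point): Plaster relief plaque, off-white slab 100 x 44 x 24 mm (x, y, z), 150 g or so, with a shallow figure on top (4 mm proud, ignore it for grasping). This point is its centre, half-way up; z out of the figured face. It starts lying flat on the green board, or None if absent on this occasion.
- plaque2_c (a point): Plaster relief plaque, off-white slab 100 x 44 x 24 mm (x, y, z), 150 g or so, with a shallow figure on top (4 mm proud, ignore it for grasping). This point is its centre, half-way up; z out of the figured face. It starts lying flat on the green board, or None if absent on this occasion.
- plaque3_c (a point): Plaster relief plaque, off-white slab 100 x 44 x 24 mm (x, y, z), 150 g or so, with a shallow figure on top (4 mm proud, ignore it for grasping). This point is its centre, half-way up; z out of the figured face. It starts lying flat on the green board, or None if absent on this occasion.
- plaque4_c (a point): Plaster relief plaque, off-white slab 100 x 44 x 24 mm (x, y, z), 150 g or so, with a shallow figure on top (4 mm proud, ignore it for grasping). This point is its centre, half-way up; z out of the figured face. It starts lying flat on the green board, or None if absent on this occasion.
- figure1: Standing white plaster figure, 130 mm high, foot 48 mm across, among the plaques; origin at the centre of its underside. To be left alone.
- figure2: Standing white plaster figure, 150 mm high, foot 48 mm across; origin at the centre of its underside. To be left alone.
- figure3: Standing white plaster figure, 150 mm high, foot 48 mm across; origin at the centre of its underside. To be left alone.
- copper1: Copper beaker stood upside down, 155 mm high, foot 72 mm across; origin at the centre of its underside. To be left alone.
- copper2: Copper beaker stood upside down, 155 mm high, foot 72 mm across; origin at the centre of its underside. To be left alone.
- reclining: Black reclining sculpture, about 200 mm long (its y), 100 mm wide, 100 mm high; origin at the centre of its underside. To be left alone.
- pot: Blue ceramic pot, 90 mm high, 72 mm across; origin at the centre of its underside. To be left alone.
- spatula: Spatula lying flat, 190 mm long. To be left alone.
There are look-alikes about, which are no part of the job. Leave any red look-alike of the part that bears plaque3_c alone.

How it is judged:
On the way, in this order (a step that is already met when the one before it is completed fails the run):
1. with the lid still open, every plaque lies flat in the row and the partition is up against it (z of plaque1_c in the frame of case_floor between 0.006 and 0.018 m and x of plaque1_c in the frame of case_floor between -0.02 and 0.02 m and y of each of plaque1_c, plaque2_c, plaque3_c, plaque4_c in the frame of partition_face below -0.015 m and y of each of plaque1_c, plaque2_c, plaque3_c, plaque4_c in the frame of case_floor above -0.155 m and angle between the z axis of each of plaque1_c, plaque2_c, plaque3_c, plaque4_c and the z axis of case_floor, either way round below 0.12 rad and angle between the x axis of each of plaque1_c, plaque2_c, plaque3_c, plaque4_c and the x axis of case_floor, either way round below 0.15 rad and z of plaque2_c in the frame of case_floor between 0.006 and 0.018 m and x of plaque2_c in the frame of case_floor between -0.02 and 0.02 m and z of plaque3_c in the frame of case_floor between 0.006 and 0.018 m and x of plaque3_c in the frame of case_floor between -0.02 and 0.02 m and z of plaque4_c in the frame of case_floor between 0.006 and 0.018 m and x of plaque4_c in the frame of case_floor between -0.02 and 0.02 m and value of joint partition above 0.116 m and (height (world z) of plaque1_c above -5 m or value of joint partition above 0.16 m) and (height (world z) of plaque2_c above -5 m or value of joint partition above 0.16 m) and (height (world z) of plaque3_c above -5 m or value of joint partition above 0.16 m) and (height (world z) of plaque4_c above -5 m or value of joint partition above 0.16 m) and (height (world z) of any of plaque1_c, plaque2_c above -5 m or value of joint partition above 0.204 m) and (height (world z) of any of plaque1_c, plaque3_c above -5 m or value of joint partition above 0.204 m) and (height (world z) of any of plaque1_c, plaque4_c above -5 m or value of joint partition above 0.204 m) and (height (world z) of any of plaque2_c, plaque3_c above -5 m or value of joint partition above 0.204 m) and (height (world z) of any of plaque2_c, plaque4_c above -5 m or value of joint partition above 0.204 m) and (height (world z) of any of plaque3_c, plaque4_c above -5 m or value of joint partition above 0.204 m) and linear speed of each of plaque1, plaque2, plaque3, plaque4 below 0.02 m/s and value of joint lid above 1 rad), for 0.2 s.
2. the lid is fully closed, the bolt not yet shot (value of joint lid below 0.03 rad and value of joint bolt below 0.015 m), for 0.2 s.
3. the bolt is fully home with the lid closed (value of joint lid below 0.03 rad and value of joint bolt above 0.026 m), for 0.2 s.
At the end, for the whole second after the job is handed in: Every plaque present lies flat on the case floor (within 0.12 rad), across the case (within 0.15 rad), between the closed end and the partition, with at most 8 mm of slack over the whole row of 44 mm plaques; everything at rest; lid closed within 0.03 rad; bolt at least 26 mm of its 30 mm home (all of step 3 and z of plaque1_c in the frame of case_floor between 0.006 and 0.018 m and x of plaque1_c in the frame of case_floor between -0.02 and 0.02 m and y of each of plaque1_c, plaque2_c, plaque3_c, plaque4_c in the frame of partition_face below -0.015 m and y of each of plaque1_c, plaque2_c, plaque3_c, plaque4_c in the frame of case_floor above -0.155 m and angle between the z axis of each of plaque1_c, plaque2_c, plaque3_c, plaque4_c and the z axis of case_floor, either way round below 0.12 rad and angle between the x axis of each of plaque1_c, plaque2_c, plaque3_c, plaque4_c and the x axis of case_floor, either way round below 0.15 rad and z of plaque2_c in the frame of case_floor between 0.006 and 0.018 m and x of plaque2_c in the frame of case_floor between -0.02 and 0.02 m and z of plaque3_c in the frame of case_floor between 0.006 and 0.018 m and x of plaque3_c in the frame of case_floor between -0.02 and 0.02 m and z of plaque4_c in the frame of case_floor between 0.006 and 0.018 m and x of plaque4_c in the frame of case_floor between -0.02 and 0.02 m and value of joint partition above 0.116 m and (height (world z) of plaque1_c above -5 m or value of joint partition above 0.16 m) and (height (world z) of plaque2_c above -5 m or value of joint partition above 0.16 m) and (height (world z) of plaque3_c above -5 m or value of joint partition above 0.16 m) and (height (world z) of plaque4_c above -5 m or value of joint partition above 0.16 m) and (height (world z) of any of plaque1_c, plaque2_c above -5 m or value of joint partition above 0.204 m) and (height (world z) of any of plaque1_c, plaque3_c above -5 m or value of joint partition above 0.204 m) and (height (world z) of any of plaque1_c, plaque4_c above -5 m or value of joint partition above 0.204 m) and (height (world z) of any of plaque2_c, plaque3_c above -5 m or value of joint partition above 0.204 m) and (height (world z) of any of plaque2_c, plaque4_c above -5 m or value of joint partition above 0.204 m) and (height (world z) of any of plaque3_c, plaque4_c above -5 m or value of joint partition above 0.204 m) and linear speed of each of plaque1, plaque2, plaque3, plaque4 below 0.02 m/s); the robot touches nothing.
It fails at once if the lid is slammed (faster than 2.5 rad/s) (velocity of joint lid below -2.5 rad/s).
It fails at once if a sculpture, beaker, the pot or the spatula is displaced more than 50 mm (distance of any of figure1, figure2, figure3, copper1, copper2, reclining, pot, spatula from where it was at the start of the episode above 0.05 m).
It fails at once if a sculpture, beaker or the pot is tipped over (angle between any of figure1, figure2, figure3, copper1, copper2, reclining, pot's own z axis and vertical above 0.5 rad).
Of plaque1, plaque2, plaque3, plaque4 only 2 to 4 are there at a start; the rules pass over those that are not, and their reading is None.
At some moment in a run one of plaque1, plaque2, plaque3, plaque4 may be knocked a few centimetres aside while the robot is not near it.
Once in a run the grip may slacken for a moment while it holds something.
It also fails if it takes over 210 s, if anything falls off the work surface, if the arm or the gripper's body presses on something with over 40 N, if the wrist force passes 120 N, or if a joint passes its speed limit or range.

## Working session

There is one attempt and no reset: what is moved stays moved. The work goes in short steps, Python scripts to look and compute and a shell command to move; the robot and the scene stay as the last step left them, time stands still between calls to the robot, and variables do not carry over. Pictures are saved under pics/ and viewed, at most 14 in all, crops included, and the job is handed in when it is done.

```bash
ls; mkdir -p pics; python3 - <<'E'
from rig import bot
import cv2
for n in ("top","scene"):
    r=bot.read_camera(n); cv2.imwrite(f"pics/{n}0.png",r["img"][:,:,::-1]); print(n,r["intrinsics"].round(1).tolist(),r["pose"].round(4).tolist())
print(bot.state())
E
```

```text
pics
top [[472.5, 0.0, 318.3], [0.0, 472.5, 202.1], [0.0, 0.0, 1.0]] [[-0.0062, -0.9771, 0.2129, 0.1694], [-1.0, 0.0047, -0.0073, 0.028], [0.0062, -0.2129, -0.9771, 1.5973], [0.0, 0.0, 0.0, 1.0]]
scene [[403.0, 0.0, 319.8], [0.0, 403.0, 206.6], [0.0, 0.0, 1.0]] [[0.6277, 0.5605, -0.5402, 1.0913], [0.7785, -0.455, 0.4325, -0.4698], [-0.0034, -0.692, -0.7219, 0.9307], [0.0, 0.0, 0.0, 1.0]]
{'time': 0.1, 'joints': array([-8.50859080e-01,  3.59334642e-01,  1.11582611e-02, -3.11419946e-04,
       -1.22408376e+00, -2.88083269e-01]), 'qd': array([-0.00078915,  0.00020058,  0.00345871,  0.00367933, -0.00022891,
        0.00117763]), 'tau': array([-1.99270449e-03, -5.84762907e+01,  2.94111210e+01,  6.95464879e+00,
       -3.15317156e-03,  1.26690261e-05]), 'tool_pos': array([ 0.28232969, -0.61268227,  0.24744768]), 'eef_rot': array([ 6.72836226e-01, -3.06823406e+00, -2.23523662e-03]), 'force': array([ 0.14200909, -0.31453159, -0.19734739]), 'torque': array([-0.00285929, -0.00623571,  0.01434805]), 'grasp_force': 0.0, 'gripper_width': 1.0013152103928697}
```

View pics/top0.png

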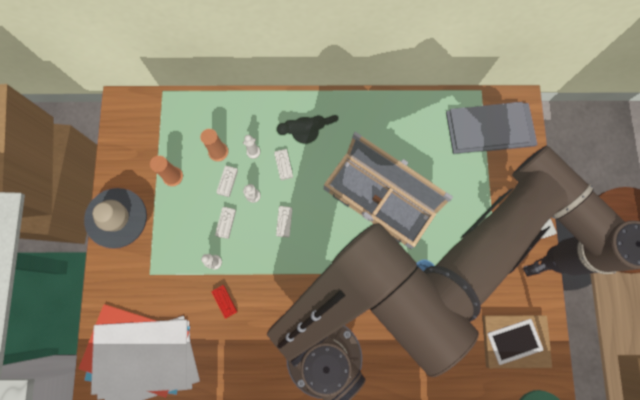

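View pics/scene0.png

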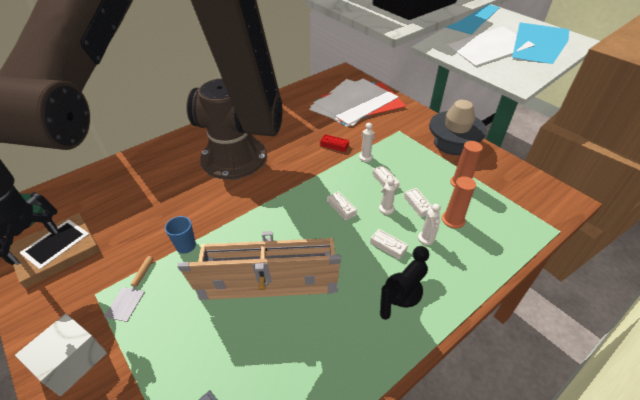

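Top view: plaque candidates are the white slabs at (283,163), (227,181), (226,222) and (283,220). The look-alikes are the red slab at (224,300) and the white figures at (251,146), (252,193) and (211,261). The case is near (388,190) and its lid leans back. I choose the four off-white slabs and check them in a close crop.

```bash
python3 - <<'E'
import cv2
im=cv2.imread("pics/top0.png")
cv2.imwrite("pics/c1.png",cv2.resize(im[135:275,195:310],None,fx=4.2,fy=4.2,interpolation=cv2.INTER_CUBIC))
cv2.imwrite("pics/c2.png",cv2.resize(im[125:255,315:460],None,fx=4.5,fy=4.5,interpolation=cv2.INTER_CUBIC))
E
```

```text
(no output)
```

View pics/c1.png

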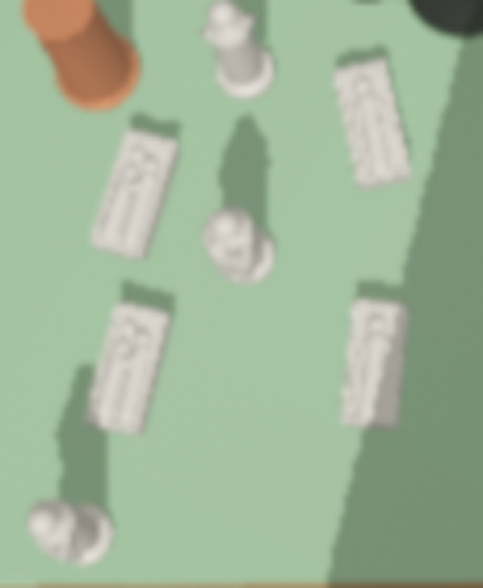

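View pics/c2.png

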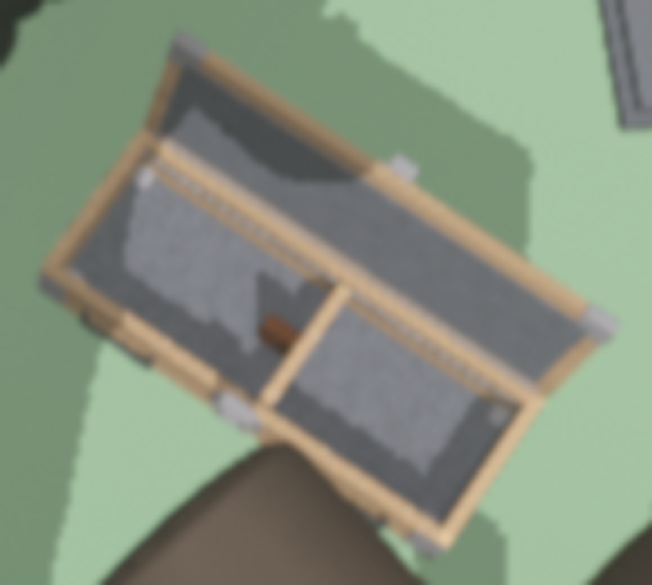

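The crop confirms four off-white plaques. Their centres in crop pixels are (135,194), (131,368), (373,123) and (375,362), and the central figure stands between them. The case crop shows rim corners at about (45,280), (148,135), (540,400) and (440,548). The partition is mid-case with its brown fin at about (280,332), towards the left (+y) end.

```bash
cat > h.py <<'E'
import numpy as np
from rig import bot
C={"top":(np.array([[472.5,0,318.3],[0,472.5,202.1],[0,0,1.]]),np.array([[-0.0062,-0.9771,0.2129,0.1694],[-1.0,0.0047,-0.0073,0.028],[0.0062,-0.2129,-0.9771,1.5973],[0,0,0,1]]))}
def bp(uv,z,K=None,T=None):
    if K is None: K,T=C["top"]
    uv=np.atleast_2d(np.array(uv,float)); d=np.c_[uv,np.ones(len(uv))]@np.linalg.inv(K).T@T[:3,:3].T
    s=(z-T[2,3])/d[:,2]; return T[:3,3]+d*s[:,None]
def proj(P,K=None,T=None):
    if K is None: K,T=C["top"]
    p=(np.atleast_2d(P)-T[:3,3])@T[:3,:3]@K.T; return p[:,:2]/p[:,2:]
E
python3 - <<'E'
from h import *
o=np.array([315,125])
for z in (0.066,0.074):
    P=bp(np.array([[45,280],[148,137],[540,400],[440,548]])/4.5+o,z); print(P.round(3).tolist(),[round(np.linalg.norm(P[i]-P[i-1]),3) for i in range(4)],P.mean(0).round(3), np.degrees(np.arctan2(*(P[1]-P[2])[:2])),np.degrees(np.arctan2(*(P[0]-P[3])[:2])))
import cv2
im=cv2.imread("pics/top0.png"); hsv=cv2.cvtColor(im,cv2.COLOR_BGR2HSV)
m=((hsv[...,1]<40)&(hsv[...,2]>130)).astype(np.uint8)
n,l,st,c=cv2.connectedComponentsWithStats(m)
for i in range(1,n):
    if 195<c[i][0]<310 and 135<c[i][1]<275 and st[i][4]>40:
        ys,xs=np.nonzero(l==i); P=bp(np.c_[xs,ys],0.024)[:,:2].astype(np.float32)
        (cx,cy),wh,a=cv2.minAreaRect(P); print(c[i].round(1),st[i][4],round(cx,3),round(cy,3),np.round(wh,3),round(a,1),P.mean(0).round(3))
E
```

```text
[[0.554, -0.006, 0.066], [0.664, -0.085, 0.066], [0.461, -0.369, 0.066], [0.353, -0.29, 0.066]] [np.float64(0.348), np.float64(0.136), np.float64(0.349), np.float64(0.134)] [ 0.508 -0.187  0.066] 35.579444982307145 35.30955467836934
[[0.552, -0.006, 0.074], [0.662, -0.084, 0.074], [0.46, -0.367, 0.074], [0.352, -0.288, 0.074]] [np.float64(0.346), np.float64(0.135), np.float64(0.347), np.float64(0.133)] [ 0.506 -0.186  0.074] 35.57944498230713 35.309554678369345
[251.1 146.9] 314 0.714 0.25 [0.096 0.053] 19.0 [0.711 0.25 ]
[283.  164.2] 467 0.647 0.138 [0.114 0.053] 13.8 [0.647 0.138]
[226.6 180.9] 495 0.589 0.331 [0.056 0.111] 74.7 [0.589 0.331]
[251.1 193.5] 278 0.543 0.247 [0.072 0.053] 44.6 [0.543 0.246]
[283.5 221.3] 481 0.447 0.134 [0.052 0.111] 84.7 [0.447 0.134]
[225.1 222.3] 504 0.444 0.331 [0.054 0.109] 77.9 [0.444 0.331]
[211.3 261.2] 293 0.313 0.373 [0.075 0.051] 77.3 [0.314 0.372]
```

```bash
python3 - <<'E'
from h import *
o=np.array([315,125])
P=bp(np.array([[262,325],[298,345],[350,287],[268,402]])/4.5+o,[.064,.064,.061,.061]); print(P.round(3))
c=np.array([.508,-.187]);a=np.radians(-35.4);R=np.array([[np.cos(a),-np.sin(a)],[np.sin(a),np.cos(a)]])
print(((P[:,:2]-c)@R).round(3))
g=P[:2].mean(0)[:2]; print((g-bot.state()["tool_pos"][:2])/.025)
E
```

```text
[[ 0.519 -0.167  0.064]
 [ 0.504 -0.193  0.064]
 [ 0.549 -0.233  0.061]
 [ 0.462 -0.17   0.061]]
[[-0.003  0.023]
 [-0.    -0.007]
 [ 0.06  -0.014]
 [-0.048 -0.013]]
[ 9.17047999 17.3236427 ]
```

```bash
python3 -m handwheel '[[0.5,0.9,0.2,0.1,0],[0.5,0.9,0.2,0.1,0],[0.5,0.9,0.2,0.1,0],[0.5,0.9,0,0.1,0],[0.5,0.9,0,0.1,0]]' >/dev/null; python3 -m handwheel '[[0.5,0.9,0,0,0],[0.5,0.9,0,0,0],[0.5,0.9,0,0,0],[0.5,0.9,0,0,0],[0.5,0.9,0,0,0]]'; python3 -m handwheel '[[0.5,0.9,0,0,0],[0.5,0.9,0,0,0],[0.5,0.9,0,0,0],[0.5,0.9,0,0,0],[0.5,0.9,0,0,0]]'; python3 -m handwheel '[[0.5,0.9,0,0,0],[0.5,0.9,0,0,0],[0.5,0.9,0,0,0],[0.2,0.5,0,0.02,0],[0,0,0,0,0]]'; python3 - <<'E'
from h import *
import cv2
r=bot.read_camera("wrist"); cv2.imwrite("pics/w1.png",r["img"][:,:,::-1]); np.savez("w1",K=r["intrinsics"],T=r["pose"]); print(bot.state(),r["pose"].round(3).tolist())
E
```

```text
time: 1.1
tool_pos: [0.4077, -0.3869, 0.263]
eef_rot: [1.411, -2.807, -0.001]
force: [0.5, -0.2, 0.9]
gripper_width: 0.497
grasp_force: 0.0
time: 1.6
tool_pos: [0.4701, -0.2744, 0.263]
eef_rot: [1.411, -2.806, -0.001]
force: [0.6, 0.3, -0.4]
gripper_width: 0.501
grasp_force: 0.0
time: 2.1
tool_pos: [0.5128, -0.1943, 0.263]
eef_rot: [1.443, -2.79, -0.001]
force: [-1.0, 0.1, 1.3]
gripper_width: 0.501
grasp_force: 0.0
{'time': 2.15, 'joints': array([-6.31052033e-03,  1.41104400e-01, -2.46152628e-01, -6.95885566e-05,
       -1.18417614e+00, -6.10809171e-01]), 'qd': array([-2.30010523e-02, -2.97563613e-03, -9.92722095e-04,  3.59205861e-03,
        5.70217391e-05,  8.78865081e-04]), 'tau': array([ 8.12699776e-01, -4.03324163e+01,  2.90439785e+01,  6.79830462e+00,
        3.96059349e-02, -4.84623900e-02]), 'tool_pos': array([ 0.51242431, -0.19501456,  0.26303005]), 'eef_rot': array([ 1.44162280e+00, -2.79069397e+00, -5.54275244e-04]), 'force': array([-0.05026021, -0.4227655 ,  0.49174575]), 'torque': array([-0.04550743,  0.08250072, -0.03591553]), 'grasp_force': 0.0, 'gripper_width': 0.49782572884624987} [[-0.816, 0.547, 0.186, 0.464], [0.578, 0.772, 0.267, -0.262], [0.002, 0.325, -0.946, 0.388], [0.0, 0.0, 0.0, 1.0]]
```

View pics/w1.png

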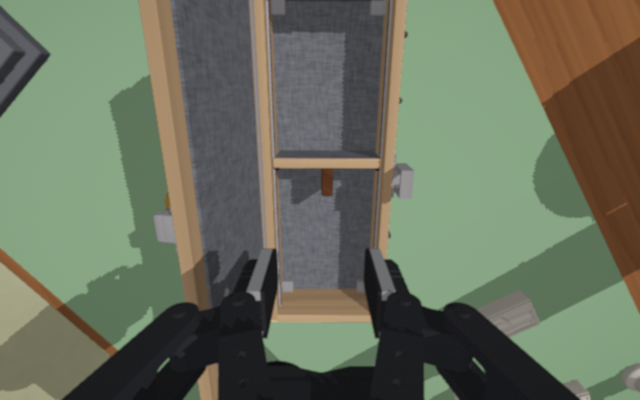

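```bash
python3 - <<'E'
import cv2
im=cv2.imread("pics/w1.png")
a=cv2.resize(im[130:330,245:420],None,fx=3,fy=3,interpolation=cv2.INTER_CUBIC)
cv2.imwrite("pics/c3.png",a)
E
```

```text
(no output)
```

View pics/c3.png

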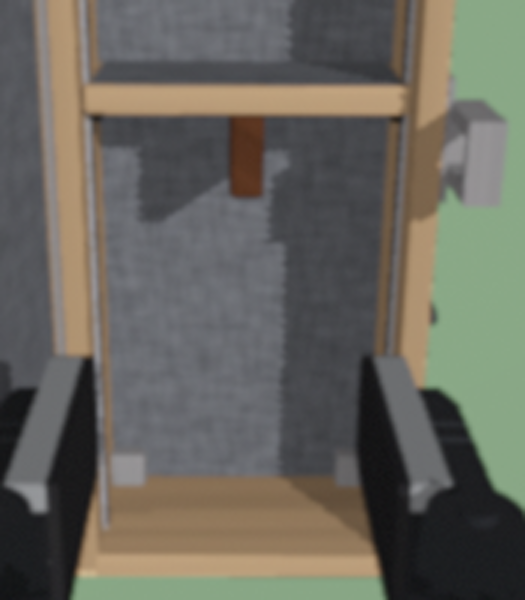

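The wrist view shows the case aligned along the image. The fin is at (327,170–194), the board top at rows 158–167, the +y rim outer edge at row 322, the front rim right of u≈380, and the keeper at (402,181).

```bash
cat >> h.py <<'E'
def wbp(uv,z,f): d=np.load(f); return bp(uv,z,d["K"],d["T"])
E
python3 - <<'E'
from h import *
o=np.array([245,130])
q=lambda l:np.array(l,float)/3+o
for b in (0,0.006):
    P=wbp(q([[85,576],[380,576],[100,555],[375,555],[427,330],[445,60],[55,330],[40,60],[230,193],[263,193],[86,84],[405,84],[94,112],[404,112]]),np.array([.066]*8+[.062]*2+[.059]*4)+b,"w1.npz")[:,:2]
    d=P[6]-P[7]; d2=P[4]-P[5]
    a=np.arctan2(d[1],d[0]); a2=np.arctan2(d2[1],d2[0]); a3=np.arctan2(*(P[0]-P[1])[::-1]);a4=np.arctan2(*(P[11]-P[10])[::-1])
    print(np.degrees([a,a2,a3,a4]))
    y=(a+a2)/2; yh=np.array([np.cos(y),np.sin(y)]); xh=np.array([yh[1],-yh[0]])
    print("x",(P@xh).round(4)); print("y",(P@yh).round(4)); print(np.degrees(y),xh,yh, bot.state()["tool_pos"][:2]@np.c_[xh,yh])
E
```

```text
[ 54.29152075  55.11635327 -35.37198721 144.69613229]
x [0.5866 0.4674 0.5801 0.4699 0.4558 0.4566 0.5924 0.5917 0.5282 0.5166
 0.5777 0.4681 0.5754 0.4679]
y [0.3254 0.3255 0.3151 0.3153 0.2153 0.1154 0.2152 0.1154 0.1635 0.1636
 0.125  0.125  0.1349 0.1349]
54.70393701123148 [ 0.81617729 -0.57780154] [0.57780154 0.81617729] [0.5309088 0.1369131]
[ 54.29152075  55.11635327 -35.37198721 144.69613229]
x [0.5855 0.4686 0.5792 0.4711 0.4572 0.4579 0.5912 0.5905 0.5283 0.5168
 0.5769 0.4692 0.5746 0.469 ]
y [0.3203 0.3205 0.3103 0.3104 0.2123 0.1142 0.2122 0.1142 0.1615 0.1615
 0.1237 0.1237 0.1334 0.1334]
54.70393701123148 [ 0.81617729 -0.57780154] [0.57780154 0.81617729] [0.5309088 0.1369131]
```

```bash
python3 -m handwheel '[[0.05,0.6,-0.5,0,0],[0,0,-0.9,0,0],[0,0,-0.9,0,0],[0,0,-0.9,0,0],[0,0,-0.9,0,0]]' 40 >/dev/null;  python3 -m handwheel '[[0,0,-0.9,0,0],[0,0,-0.9,0,0],[0,0,-0.9,0,0],[0,0,-0.8,0,0],[0,0,-0.6,0,0]]';  python3 -m handwheel '[[0,0,-0.5,0,0],[0,0,0,0,0],[0,0,0,0,-1],[0,0,0,0,-1],[0,0,0,0,-1]]' 40;  python3 -m handwheel '[[0,0,0,0,-1],[0,0,0,0,-1],[0,0,0,0,-1]]'
```

```text
time: 3.15
tool_pos: [0.5123, -0.1808, 0.0564]
eef_rot: [1.437, -2.792, -0.002]
force: [-0.2, 1.0, 0.5]
gripper_width: 0.501
grasp_force: 0.0
time: 3.65
tool_pos: [0.5145, -0.1807, 0.0467]
eef_rot: [-1.438, 2.791, -0.002]
force: [0.5, -1.0, 0.4]
gripper_width: 0.133
grasp_force: 42.5
time: 3.95
tool_pos: [0.5145, -0.1807, 0.0466]
eef_rot: [-1.439, 2.791, -0.002]
force: [0.9, -1.6, 6.5]
gripper_width: 0.134
grasp_force: 43.4
```

```bash
python3 -m handwheel '[[0.2,0.28,0,0,-1],[0.29,0.41,0,0,-1],[0.29,0.41,0,0,-1],[0.29,0.41,0,0,-1],[0.29,0.41,0,0,-1]]'; python3 -m handwheel '[[0.29,0.41,0,0,-1],[0.29,0.41,0,0,-1],[0.29,0.41,0,0,-1],[0.29,0.41,0,0,-1],[0.29,0.41,0,0,-1]]';python3 -m handwheel '[[0.29,0.41,0,0,-1],[0.20,0.28,0,0,-1],[0,0,0,0,-1]]'
```

```text
time: 4.45
tool_pos: [0.5488, -0.1326, 0.0467]
eef_rot: [-1.439, 2.791, -0.002]
force: [2.1, -4.8, 4.9]
gripper_width: 0.137
grasp_force: 43.3
time: 4.95
tool_pos: [0.5855, -0.0814, 0.0467]
eef_rot: [-1.439, 2.791, -0.002]
force: [4.0, -5.8, 3.3]
gripper_width: 0.132
grasp_force: 43.1
time: 5.25
tool_pos: [0.5985, -0.0632, 0.0467]
eef_rot: [-1.439, 2.789, -0.002]
force: [5.5, -0.4, 4.5]
gripper_width: 0.139
grasp_force: 43.2
```

```bash
python3 -m handwheel '[[0,0,0,0,0],[0,0,0,0,0],[0,0,0.8,0,0],[0,0,0.9,0,0],[0,0,0.9,0,0]]' >/dev/null; python3 -m handwheel '[[0,0,0.9,0,0],[0,0,0.9,0,0],[0,0,0.9,0,0],[0,0,0.9,0,0],[0,0,0.9,0,0.5]]'; python3 -m handwheel '[[-0.5,0.6,0.7,-0.12,0.5],[-0.5,0.6,0.5,-0.12,0.5],[-0.5,0.6,0,-0.12,0.5],[-0.5,0.6,0,-0.12,0.5],[-0.5,0.6,0,-0.12,0.5]]' >/dev/null;python3 -m handwheel '[[-0.5,0.6,0,-0.12,0.5],[-0.5,0.6,0,-0.12,0.5],[-0.5,0.6,0,-0.113,0.5],[-0.5,0.7,0,0,0.5],[-0.5,0.8,0,0,0.5]]';python3 -m handwheel '[[-0.5,0.8,0,0,0.5],[-0.5,0.8,0,0,0.5],[0,0,0,0,0.5]]'; python3 - <<'E'
from h import *
import cv2
r=bot.read_camera("wrist"); cv2.imwrite("pics/w2.png",r["img"][:,:,::-1]); np.savez("w2",K=r["intrinsics"],T=r["pose"])
E
```

```text
time: 6.25
tool_pos: [0.595, -0.0643, 0.2235]
eef_rot: [1.438, -2.791, -0.002]
force: [-0.0, 0.7, -0.3]
gripper_width: 0.656
grasp_force: 0.0
time: 7.25
tool_pos: [0.4697, 0.0933, 0.2526]
eef_rot: [-0.003, -3.14, 0.001]
force: [0.6, -0.1, 0.1]
gripper_width: 0.75
grasp_force: 0.0
time: 7.55
tool_pos: [0.4444, 0.1343, 0.2529]
eef_rot: [0.001, -3.14, -0.0]
force: [0.8, -0.6, 0.1]
gripper_width: 0.747
grasp_force: 0.0
```

View pics/w2.png

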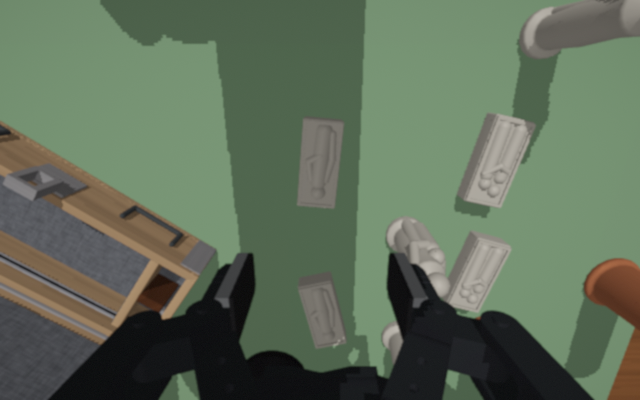

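All four plaques are visible in wrist image w2: A (321,163), D (322,312), B (497,160) and C (478,272). The figure is at (415,255).

```bash
cat >> h.py <<'E'
def fit(uv,z,f):
    P=wbp(uv,z,f)[:,:2]; s=[np.linalg.norm(P[i]-P[i-1]) for i in range(4)]
    d=(P[2]+P[3]-P[0]-P[1])  # long axis: uv ordered short edge, short edge
    return P.mean(0).round(4),np.round(s,3),np.degrees(np.arctan2(d[1],d[0])).round(1)
E
python3 - <<'E'
from h import *
import cv2
for z in (0.024,0.026):
  print("A",fit([(303,119),(344,121),(337,207),(298,205)],z,"w2.npz"))
  print("D",fit([(301,288),(333,284),(346,342),(313,348)],z,"w2.npz"))
  print("B",fit([(495,114),(534,124),(497,206),(459,196)],z,"w2.npz"))
  print("C",fit([(475,234),(510,245),(482,308),(449,298)],z,"w2.npz"))
im=cv2.imread("pics/w2.png"); a=im[100:360,285:550]
cv2.imwrite("pics/c4.png",cv2.resize(a,None,fx=2.3,fy=2.3,interpolation=cv2.INTER_CUBIC))
E
```

```text
A (array([0.4435, 0.135 ]), array([0.098, 0.044, 0.098, 0.046]), np.float64(-3.9))
D (array([0.6484, 0.1391]), array([0.097, 0.041, 0.094, 0.046]), np.float64(10.1))
B (array([0.4398, 0.3301]), array([0.095, 0.045, 0.097, 0.048]), np.float64(-14.6))
C (array([0.5814, 0.3337]), array([0.093, 0.047, 0.094, 0.048]), np.float64(-12.0))
A (array([0.443, 0.135]), array([0.098, 0.044, 0.098, 0.045]), np.float64(-3.9))
D (array([0.6468, 0.1391]), array([0.097, 0.041, 0.093, 0.046]), np.float64(10.1))
B (array([0.4393, 0.329 ]), array([0.095, 0.045, 0.096, 0.047]), np.float64(-14.6))
C (array([0.5802, 0.3325]), array([0.093, 0.047, 0.093, 0.048]), np.float64(-12.0))
```

View pics/c4.png

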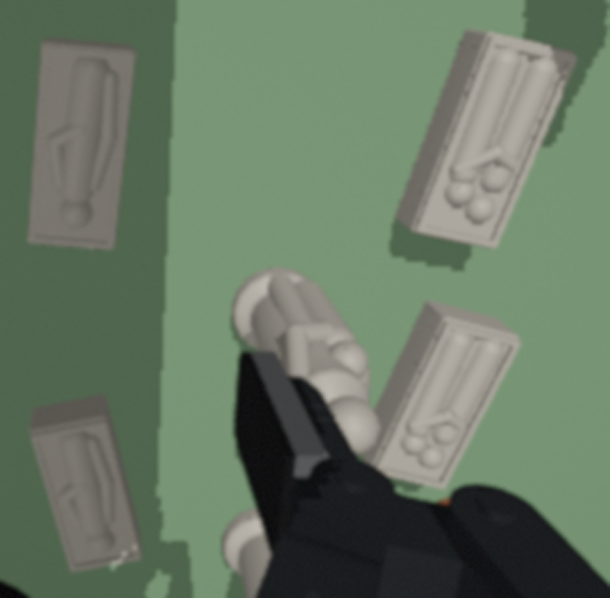

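The close crop confirms four off-white plaques with no red among them. A's top face spans crop (28..135, 40..248), D (33..140, 418..570), B (412..575, 33..245) and C (378..519, 322..487).

```bash
python3 - <<'E'
from h import *
q=lambda *l:np.array(l)/2.3+[285,100]
for n,l in dict(A=[(43,40),(135,48),(113,248),(28,243)],D=[(33,435),(105,418),(140,557),(72,570)],B=[(487,33),(575,55),(497,245),(412,228)],C=[(442,320),(519,345),(442,487),(376,466)]).items(): print(n,fit(q(*l),.024,"w2.npz"))
print(bot.state()["tool_pos"])
E
```

```text
A (array([0.4435, 0.1341]), array([0.101, 0.043, 0.1  , 0.043]), np.float64(-5.2))
D (array([0.648 , 0.1389]), array([0.097, 0.041, 0.098, 0.041]), np.float64(12.8))
B (array([0.441 , 0.3337]), array([0.098, 0.044, 0.097, 0.045]), np.float64(-11.9))
C (array([0.5881, 0.3338]), array([0.094, 0.046, 0.095, 0.042]), np.float64(-15.3))
[0.44499489 0.13373416 0.25290942]
```

```bash
python3 -m handwheel '[[-0.05,0.02,-0.9,-0.09,0.5],[0,0,-1,0,0.5],[0,0,-1,0,0.5],[0,0,-1,0,0.5],[0,0,-1,0,0.5]]' 50 >/dev/null; python3 -m handwheel '[[0,0,-1,0,0.5],[0,0,-1,0,0.5],[0,0,-1,0,0.5],[0,0,-0.8,0,0.5],[0,0,-0.5,0,0.5]]'; python3 -m handwheel '[[0,0,0,0,0.5],[0,0,0,0,-1],[0,0,0,0,-1],[0,0,0,0,-1],[0,0,0,0,-1]]' 50;  python3 -m handwheel '[[0,0,0.5,0,-1],[0,0,1,0,-1],[0,0,1,0,-1],[0,0,1,0,-1],[0,0,1,0,-1]]'
```

```text
time: 8.6
tool_pos: [0.4441, 0.1324, 0.0215]
eef_rot: [-0.145, -3.136, 0.003]
force: [-0.0, -0.2, 0.1]
gripper_width: 0.75
grasp_force: 0.0
time: 9.1
tool_pos: [0.4452, 0.1341, 0.0239]
eef_rot: [0.143, 3.137, 0.001]
force: [0.3, -0.7, 2.5]
gripper_width: 0.504
grasp_force: 51.6
time: 9.6
tool_pos: [0.4446, 0.1338, 0.137]
eef_rot: [0.143, 3.138, 0.001]
force: [1.0, 0.5, -2.1]
gripper_width: 0.504
grasp_force: 51.3
```

```bash
python3 -m handwheel '[[0,-0.6,0.5,-0.1,-1],[0,-0.8,0.5,-0.1,-1],[0,-0.8,0,-0.1,-1],[0,-0.8,0,-0.1,-1],[0,-0.8,0,-0.1,-1]]' >/dev/null; python3 -m handwheel '[[0,-0.9,0,-0.025,-1],[0,-0.9,0,0,-1],[0,-0.9,0,0,-1],[0,-0.9,0,0,-1],[0,-0.9,0,0,-1]]'; python3 -m handwheel '[[0,-0.9,0,0,-1],[0,-0.9,0,0,-1],[0,-0.9,0,0,-1],[0,-0.9,0,0,-1],[0,-0.9,0,0,-1]]'; python3 -m handwheel '[[0,-0.9,0,0,-1],[0,-0.9,0,0,-1],[0,-0.9,0,0,-1],[0,-0.7,0,0,-1],[-0.2,-0.5,0,0,-1]]';python3 -m handwheel '[[0,0,0,0,-1],[0,0,0,0,-1]]'
```

```text
time: 10.6
tool_pos: [0.4446, -0.0744, 0.161]
eef_rot: [0.953, 2.994, 0.001]
force: [0.3, -0.1, -2.0]
gripper_width: 0.506
grasp_force: 51.4
time: 11.1
tool_pos: [0.4446, -0.1868, 0.161]
eef_rot: [0.953, 2.993, 0.001]
force: [0.4, 0.2, -2.5]
gripper_width: 0.506
grasp_force: 51.4
time: 11.6
tool_pos: [0.4399, -0.2845, 0.1608]
eef_rot: [0.953, 2.993, 0.0]
force: [-0.1, 0.6, -2.4]
gripper_width: 0.501
grasp_force: 51.4
time: 11.8
tool_pos: [0.4394, -0.2834, 0.1607]
eef_rot: [-0.954, -2.993, -0.0]
force: [-0.1, 0.5, -1.6]
gripper_width: 0.499
grasp_force: 51.4
```

```bash
python3 -m handwheel '[[0,-0.1,-0.9,0,-1],[0,0,-1,0,-1],[0,0,-1,0,-1],[0,0,-0.8,0,-1],[0,0,-0.6,0,-1]]'; python3 -m handwheel '[[0,0,-0.4,0,-1],[0,0,-0.2,0,-1],[0,0,0,0,-1]]'; python3 -m handwheel '[[0,0,-0.05,0,0.2],[0,0,0,0,0.2],[0,0,0,0,0.2]]'; python3 -m handwheel '[[0,0,0.5,0,0.2],[0,0,0.9,0,0.2],[0,0,0.9,0,0.2],[0,0,0.9,0,0.2],[0,0,0.9,0,0.2]]'
```

```text
time: 12.3
tool_pos: [0.4396, -0.2851, 0.0522]
eef_rot: [-0.951, -2.993, -0.0]
force: [0.1, -0.2, -2.1]
gripper_width: 0.504
grasp_force: 51.4
time: 12.6
tool_pos: [0.4404, -0.2857, 0.0397]
eef_rot: [0.951, 2.994, -0.001]
force: [-2.6, 3.5, 7.1]
gripper_width: 0.502
grasp_force: 54.5
time: 12.9
tool_pos: [0.4429, -0.285, 0.0394]
eef_rot: [0.949, 2.989, 0.002]
force: [2.0, 14.6, 13.6]
gripper_width: 0.599
grasp_force: 9.0
time: 13.4
tool_pos: [0.4405, -0.2859, 0.1415]
eef_rot: [0.951, 2.992, -0.0]
force: [0.4, -0.1, -1.0]
gripper_width: 0.599
grasp_force: 0.0
```

```bash
python3 -m handwheel '[[0,0.8,0.8,0,0.5],[0,0.8,0.8,0,0.5],[0,0.8,0.8,0,0.5],[0,0.8,0.8,0,0.5],[0,0,0,0,0.5]]';python3 - <<'E'
from h import *
import cv2
r=bot.read_camera("wrist"); cv2.imwrite("pics/w3.png",r["img"][:,:,::-1]); np.savez("w3",K=r["intrinsics"],T=r["pose"])
E
```

```text
time: 13.9
tool_pos: [0.4417, -0.2047, 0.2236]
eef_rot: [0.947, 2.988, 0.002]
force: [-0.7, 0.6, 0.4]
gripper_width: 0.753
grasp_force: 0.0
```

View pics/w3.png

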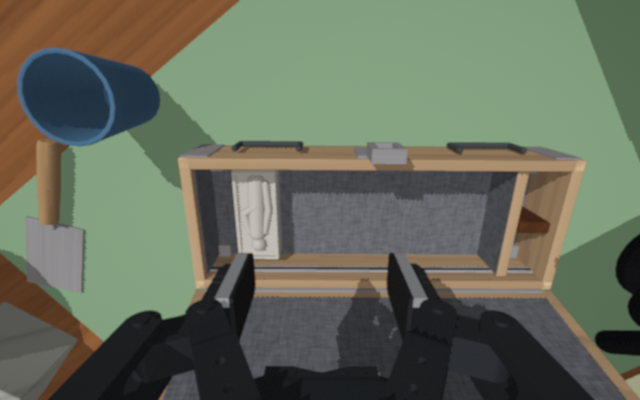

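The plaque lies flat and square in the case, at (256,215). The closed end is at left and the partition at right (515,215).

```bash
python3 - <<'E'
from h import *
y=np.radians(54.7); yh=np.array([np.cos(y),np.sin(y)]); xh=np.array([yh[1],-yh[0]])
c=np.array([.5115,-.1845])
for l,z in (([(234,172),(277,172),(280,258),(240,258)],.038),([(180,160),(583,162),(195,287),(553,287)],.068),([(518,175),(528,175),(499,275),(509,275)],.061)):
    P=wbp(l,z,"w3.npz")[:,:2]-c; print(np.c_[P@xh,P@yh].round(4).tolist())
E
```

```text
[[-0.0481, -0.1414], [-0.0481, -0.099], [0.0481, -0.0997], [0.0482, -0.1431]]
[[-0.0669, -0.1797], [-0.0658, 0.176], [0.0642, -0.1829], [0.0641, 0.1806]]
[[-0.0518, 0.1252], [-0.0519, 0.1345], [0.0545, 0.1274], [0.0545, 0.1377]]
```

```bash
cat >> h.py <<'E'
def det(f,save=None):
    import cv2
    if save:
        r=bot.read_camera("wrist"); cv2.imwrite(f"pics/{f}.png",r["img"][:,:,::-1]); np.savez(f,K=r["intrinsics"],T=r["pose"])
    im=cv2.imread(f"pics/{f}.png"); hsv=cv2.cvtColor(im,cv2.COLOR_BGR2HSV)
    m=((hsv[...,1]<45)&(hsv[...,2]>70)).astype(np.uint8); m=cv2.morphologyEx(m,cv2.MORPH_OPEN,np.ones((3,3)))
    n,l,st,c=cv2.connectedComponentsWithStats(m)
    for i in range(1,n):
        if 1500<st[i][4]<6000:
            ys,xs=np.nonzero(l==i); P=wbp(np.c_[xs,ys],.024,f+".npz")[:,:2].astype(np.float32)
            r=cv2.minAreaRect(P); b=cv2.boxPoints(r); e=b[1]-b[0] if r[1][0] and np.linalg.norm(b[1]-b[0])>np.linalg.norm(b[2]-b[1]) else b[2]-b[1]
            a=(np.degrees(np.arctan2(e[1],e[0]))+90)%180-90
            print(c[i].round(),st[i][4],"ctr",np.round(r[0],4),"size",np.round(r[1],3),"yaw",round(a,1))
E
python3 -c "
from h import *
det('w2')"
python3 -m handwheel '[[0.5,0.8,0.4,0.12,0.5],[0.5,0.8,0.4,0.12,0.5],[0.5,0.8,0.4,0.12,0.5],[0.5,0.8,0,0.12,0.5],[0.5,0.8,0,0.12,0.5]]' >/dev/null; python3 -m handwheel '[[0.5,0.8,0,0.12,0.5],[0.5,0.8,0,0.121,0.5],[0.5,0.8,0,0,0.5],[0.5,0.8,0,0,0.5],[0.5,0.8,0,0,0.5]]' >/dev/null;python3 -m handwheel '[[0.6,0.8,0,0,0.5],[0.6,0.9,0,0,0.5],[0.6,0.9,0,0,0.5],[0.6,0.9,0,0,0.5],[0.6,0.9,0,0,0.5]]';python3 -m handwheel '[[0.25,1,0,0,0.5],[0,0.3,0,0,0.5],[0,0,0,0,0.5]]'; python3 -c "
from h import *
det('w4',1)"
```

```text
[578.  26.] 5143 ctr [0.3035 0.388 ] size [0.047 0.116] yaw -76.9
[495. 159.] 4592 ctr [0.44   0.3288] size [0.058 0.102] yaw -12.4
[319. 162.] 3663 ctr [0.4428 0.1336] size [0.045 0.103] yaw -5.1
[322. 310.] 2615 ctr [0.6406 0.1375] size [0.116 0.047] yaw 12.9
[ 36. 351.] 5848 ctr [ 0.7236 -0.2454] size [0.126 0.183] yaw -17.7
time: 15.45
tool_pos: [0.6407, 0.105, 0.2491]
eef_rot: [0.352, -3.121, 0.0]
force: [0.2, 0.4, 0.4]
gripper_width: 0.748
grasp_force: 0.0
time: 15.75
tool_pos: [0.6462, 0.1374, 0.2487]
eef_rot: [0.354, -3.12, 0.001]
force: [0.7, -0.7, 0.4]
gripper_width: 0.752
grasp_force: 0.0
[65. 27.] 5760 ctr [ 0.5499 -0.1347] size [0.086 0.097] yaw -35.5
[551.  30.] 3878 ctr [0.4597 0.3249] size [0.056 0.072] yaw -12.3
[460.  84.] 3925 ctr [0.528  0.2588] size [0.053 0.097] yaw -74.3
[ 23. 130.] 3124 ctr [ 0.6819 -0.1678] size [0.07  0.092] yaw -4.8
[505. 149.] 4942 ctr [0.5844 0.3284] size [0.059 0.102] yaw -15.7
[320. 162.] 3784 ctr [0.6441 0.1376] size [0.103 0.046] yaw 13.1
[411. 247.] 3367 ctr [0.726  0.2744] size [0.149 0.056] yaw 38.0
```

```bash
python3 -m handwheel '[[-0.07,0,-0.9,0,0.5],[0,0,-1,0,0.5],[0,0,-1,0,0.5],[0,0,-1,0,0.5],[0,0,-1,0,0.5]]' 50 >/dev/null; python3 -m handwheel '[[0,0,-1,0,0.5],[0,0,-1,0,0.5],[0,0,-0.9,0,0.5],[0,0,-0.7,0,0.5],[0,0,-0.5,0,0.5]]'; python3 -m handwheel '[[0,0,0,0,0.5],[0,0,0,0,-1],[0,0,0,0,-1],[0,0,0,0,-1],[0,0,0,0,-1]]' 50;  python3 -m handwheel '[[0,0,0.5,0,-1],[0,0,1,0,-1],[0,0,1,0,-1],[0,0,1,0,-1],[0,0,1,0,-1]]'
```

```text
time: 16.8
tool_pos: [0.6439, 0.1352, 0.0235]
eef_rot: [0.351, -3.121, 0.001]
force: [-0.9, 0.4, -0.3]
gripper_width: 0.752
grasp_force: 0.0
time: 17.3
tool_pos: [0.6452, 0.1367, 0.0259]
eef_rot: [-0.353, 3.12, 0.001]
force: [-0.4, -0.5, 5.6]
gripper_width: 0.507
grasp_force: 53.2
time: 17.8
tool_pos: [0.6441, 0.1364, 0.1387]
eef_rot: [0.352, -3.122, -0.0]
force: [-0.2, 0.2, -2.8]
gripper_width: 0.505
grasp_force: 52.3
```

```bash
python3 -m handwheel '[[-0.2,-0.6,0.5,-0.1,-1],[-0.3,-0.8,0.5,-0.12,-1],[-0.4,-0.8,0.2,-0.12,-1],[-0.4,-0.8,0,-0.12,-1],[-0.4,-0.8,0,-0.12,-1]]' >/dev/null; python3 -m handwheel '[[-0.4,-0.9,0,-0.12,-1],[-0.4,-0.9,0,-0.12,-1],[-0.4,-0.9,0,-0.021,-1],[-0.4,-0.9,0,0,-1],[-0.4,-0.9,0,0,-1]]'; python3 -m handwheel '[[-0.4,-0.9,0,0,-1],[-0.4,-0.9,0,0,-1],[-0.4,-0.9,0,0,-1],[-0.4,-0.9,0,0,-1],[-0.4,-0.9,0,0,-1]]'; python3 -m handwheel '[[-0.4,-0.9,0,0,-1],[-0.25,-0.7,0,0,-1],[0,-0.2,0,0,-1],[0,0,0,0,-1],[0,0,0,0,-1]]'
```

```text
time: 18.8
tool_pos: [0.5512, -0.0718, 0.1677]
eef_rot: [0.953, 2.993, 0.0]
force: [0.3, -0.2, -2.1]
gripper_width: 0.504
grasp_force: 52.4
time: 19.3
tool_pos: [0.5012, -0.1843, 0.1678]
eef_rot: [0.952, 2.993, 0.001]
force: [1.1, -0.4, -1.7]
gripper_width: 0.503
grasp_force: 52.4
time: 19.8
tool_pos: [0.4859, -0.2282, 0.1673]
eef_rot: [0.953, 2.993, 0.0]
force: [0.3, 0.3, -1.8]
gripper_width: 0.504
grasp_force: 52.4
```

```bash
python3 -m handwheel '[[-0.22,0,-0.9,0,-1],[0,0,-1,0,-1],[0,0,-1,0,-1],[0,0,-0.8,0,-1],[0,0,-0.6,0,-1]]'; python3 -m handwheel '[[0,0,-0.4,0,-1],[0,0,-0.2,0,-1],[0,0,-0.05,0,-1],[0,0,0,0,-1]]'; python3 -m handwheel '[[0,0,0,0,0.2],[0,0,0,0,0.2],[0,0,0,0,0.2]]'; python3 -m handwheel '[[0,0,0.5,0,0.2],[0,0,0.9,0,0.2],[0,0,0.9,0,0.2],[0,0,0.9,0,0.2],[0,0,0.9,0,0.5]]'
```

```text
time: 20.3
tool_pos: [0.4801, -0.2276, 0.0583]
eef_rot: [-0.951, -2.993, 0.0]
force: [0.1, -0.3, -0.5]
gripper_width: 0.497
grasp_force: 52.4
time: 20.7
tool_pos: [0.4806, -0.2284, 0.0437]
eef_rot: [0.952, 2.993, 0.0]
force: [-0.0, -0.3, -0.5]
gripper_width: 0.499
grasp_force: 52.4
time: 21.0
tool_pos: [0.4806, -0.2286, 0.0439]
eef_rot: [0.952, 2.993, 0.0]
force: [0.1, -0.1, 0.4]
gripper_width: 0.6
grasp_force: 0.0
time: 21.5
tool_pos: [0.4802, -0.2286, 0.1479]
eef_rot: [0.952, 2.993, 0.0]
force: [0.7, -0.3, 0.4]
gripper_width: 0.744
grasp_force: 0.0
```

```bash
python3 -m handwheel '[[0,0.4,0.9,0,0.5],[0,0.6,0.9,0.1,0.5],[0,0.8,0.9,0.1,0.5],[0,0.9,0.9,0.1,0.5],[-0.1,0.9,0.6,0.1,0.5]]' >/dev/null; python3 -m handwheel '[[-0.1,1,0,0.003,0.5],[-0.1,1,0,0,0.5],[-0.1,1,0,0,0.5],[-0.1,1,0,0,0.5],[-0.1,1,0,0,0.5]]' >/dev/null;python3 -m handwheel '[[-0.1,1,0,0,0.5],[-0.1,1,0,0,0.5],[-0.1,1,0,0,0.5],[-0.1,1,0,0,0.5],[-0.1,1,0,0,0.5]]' >/dev/null;python3 -m handwheel '[[-0.1,1,0,0,0.5],[-0.1,1,0,0,0.5],[-0.1,1,0,0,0.5],[-0.1,1,0,0,0.5],[-0.1,1,0,0,0.5]]';python3 -m handwheel '[[0,1,0,0,0.5],[0,1,0,0,0.5],[0,1,0,0,0.5],[0,0.7,0,0,0.5],[0,0,0,0,0.5]]'; python3 -c "
from h import *
det('w5',1)
print(bp([(216,264),(207,259)],0),np.load('w5.npz')['T'].round(3))"
```

```text
time: 23.5
tool_pos: [0.4399, 0.2373, 0.252]
eef_rot: [0.334, 3.123, 0.002]
force: [0.3, 0.3, -0.1]
gripper_width: 0.751
grasp_force: 0.0
time: 24.0
tool_pos: [0.4402, 0.3309, 0.2508]
eef_rot: [0.332, 3.124, -0.0]
force: [0.3, -0.9, -0.2]
gripper_width: 0.746
grasp_force: 0.0
[329.  26.] 2691 ctr [0.3094 0.3699] size [0.056 0.051] yaw 77.9
[321. 163.] 3735 ctr [0.4404 0.3316] size [0.046 0.102] yaw -12.1
[257. 271.] 2821 ctr [0.5596 0.222 ] size [0.067 0.127] yaw -38.9
[345. 272.] 2908 ctr [0.5824 0.3322] size [0.047 0.113] yaw -15.6
[[0.30627958 0.36104205 0.        ]
 [0.32320494 0.39196851 0.        ]] [[ 0.21   0.925  0.317  0.358]
 [ 0.978 -0.199 -0.068  0.349]
 [ 0.001  0.324 -0.946  0.375]
 [ 0.     0.     0.     1.   ]]
```

```bash
python3 -m handwheel '[[0.31,-0.04,-0.9,0,0.5],[0,0,-1,0,0.5],[0,0,-1,0,0.5],[0,0,-1,0,0.5],[0,0,-1,0,0.5]]' 50 >/dev/null; python3 -m handwheel '[[0,0,-1,0,0.5],[0,0,-1,0,0.5],[0,0,-1,0,0.5],[0,0,-0.7,0,0.5],[0,0,-0.5,0,0.5]]'; python3 -m handwheel '[[0,0,0,0,0.5],[0,0,0,0,-1],[0,0,0,0,-1],[0,0,0,0,-1],[0,0,0,0,-1]]' 50;  python3 -m handwheel '[[0,0,0.5,0,-1],[0,0,1,0,-1],[0,0,1,0,-1],[0,0,1,0,-1],[0,0,1,0,-1]]'
```

```text
time: 25.05
tool_pos: [0.4478, 0.3269, 0.0223]
eef_rot: [-0.335, -3.123, 0.002]
force: [-0.5, -0.0, 0.3]
gripper_width: 0.75
grasp_force: 0.0
time: 25.55
tool_pos: [0.4485, 0.3286, 0.0245]
eef_rot: [0.334, 3.123, 0.003]
force: [-1.0, -0.7, 7.1]
gripper_width: 0.502
grasp_force: 52.6
time: 26.05
tool_pos: [0.4477, 0.3277, 0.1376]
eef_rot: [-0.334, -3.124, -0.0]
force: [0.2, 0.1, -1.7]
gripper_width: 0.503
grasp_force: 51.5
```

```bash
python3 -m handwheel '[[0,-0.4,1,0,-1],[0,-0.6,0.6,0,-1],[0,-0.8,0,-0.1,-1],[0,-0.9,0,-0.1,-1],[0,-0.9,0,-0.1,-1]]' >/dev/null; python3 -m handwheel '[[0,-1,0,-0.103,-1],[0,-1,0,0,-1],[0,-1,0,0,-1],[0.2,-1,0,0,-1],[0.3,-1,0,0,-1]]'; python3 -m handwheel '[[0.3,-1,0,0,-1],[0.3,-1,0,0,-1],[0.3,-1,0,0,-1],[0.3,-1,0,0,-1],[0.3,-1,0,0,-1]]' >/dev/null; python3 -m handwheel '[[0.3,-1,0,0,-1],[0.3,-1,0,0,-1],[0.3,-1,0,0,-1],[0.21,-0.9,0,0,-1],[0,-0.7,0,0,-1]]'; python3 -m handwheel '[[0,-0.05,0,0,-1],[0,0,0,0,-1]]'
```

```text
time: 27.05
tool_pos: [0.4595, 0.1111, 0.176]
eef_rot: [-0.953, -2.993, -0.0]
force: [-0.1, -0.1, -0.7]
gripper_width: 0.504
grasp_force: 51.5
time: 28.05
tool_pos: [0.5252, -0.1288, 0.1757]
eef_rot: [-0.954, -2.992, 0.0]
force: [-0.4, 0.3, -1.2]
gripper_width: 0.506
grasp_force: 51.5
time: 28.25
tool_pos: [0.5249, -0.1289, 0.1757]
eef_rot: [-0.955, -2.992, -0.0]
force: [0.1, 0.6, -0.7]
gripper_width: 0.505
grasp_force: 51.6
```

```bash
python3 -m handwheel '[[0,-0.8,0,0,-1],[0,-0.8,0,0,-1],[0,-0.4,0,0,-1],[0,0,-0.6,0,-1],[0,0,-0.9,0,-1]]'; python3 -m handwheel '[[0,0,-1,0,-1],[0,0,-0.9,0,-1],[0,0,-0.8,0,-1],[0,0,-0.6,0,-1],[0,0,-0.3,0,-1]]'; python3 -m handwheel '[[0,0,-0.2,0,-1],[0,0,-0.08,0,-1],[0,0,0,0,-1]]'; python3 -m handwheel '[[0,0,0,0,0.2],[0,0,0,0,0.2],[0,0,0,0,0.2]]'; python3 -m handwheel '[[0,0,0.5,0,0.2],[0,0,0.9,0,0.2],[0,0,0.9,0,0.2],[0,0,0.9,0,0.2],[0,0,0.9,0,0.5]]'
```

```text
time: 28.75
tool_pos: [0.5265, -0.1781, 0.1393]
eef_rot: [0.952, 2.991, 0.002]
force: [-0.0, 0.9, -1.5]
gripper_width: 0.504
grasp_force: 51.7
time: 29.25
tool_pos: [0.5249, -0.1776, 0.047]
eef_rot: [-0.952, -2.992, 0.001]
force: [0.6, 0.5, -2.1]
gripper_width: 0.504
grasp_force: 51.6
time: 29.55
tool_pos: [0.526, -0.1782, 0.0417]
eef_rot: [0.952, 2.993, 0.0]
force: [0.0, -0.1, -1.4]
gripper_width: 0.501
grasp_force: 51.6
time: 29.85
tool_pos: [0.5261, -0.1783, 0.0419]
eef_rot: [0.952, 2.993, 0.0]
force: [0.2, -0.9, -0.3]
gripper_width: 0.598
grasp_force: 0.0
time: 30.35
tool_pos: [0.5258, -0.1784, 0.1459]
eef_rot: [0.952, 2.993, 0.0]
force: [0.3, -0.6, -0.7]
gripper_width: 0.742
grasp_force: 0.0
```

```bash
python3 -m handwheel '[[0,0.4,0.9,0,0.5],[0,0.6,0.9,0.1,0.5],[0,0.8,0.9,0.1,0.5],[0.1,0.9,0.9,0.1,0.5],[0.1,0.9,0.6,0.047,0.5]]' >/dev/null; python3 -m handwheel '[[0.15,1,0,0,0.5],[0.15,1,0,0,0.5],[0.15,1,0,0,0.5],[0.15,1,0,0,0.5],[0.15,1,0,0,0.5]]' >/dev/null;python3 -m handwheel '[[0.15,1,0,0,0.5],[0.15,1,0,0,0.5],[0.15,1,0,0,0.5],[0.15,1,0,0,0.5],[0.15,1,0,0,0.5]]' >/dev/null;python3 -m handwheel '[[0.15,1,0,0,0.5],[0.15,1,0,0,0.5],[0.15,1,0,0,0.5],[0.15,1,0,0,0.5],[0.07,1,0,0,0.5]]';python3 -m handwheel '[[0,0.9,0,0,0.5],[0,0.9,0,0,0.5],[0,0,0,0,0.5],[0,0,0,0,0.5]]'; python3 -c "
from h import *
det('w6',1)"
```

```text
time: 32.35
tool_pos: [0.5851, 0.2881, 0.2495]
eef_rot: [0.422, 3.113, 0.001]
force: [0.1, -0.2, 0.1]
gripper_width: 0.751
grasp_force: 0.0
time: 32.75
tool_pos: [0.5847, 0.3326, 0.2485]
eef_rot: [-0.42, -3.113, 0.001]
force: [-0.5, -0.7, 0.6]
gripper_width: 0.75
grasp_force: 0.0
[319. 165.] 3809 ctr [0.585  0.3314] size [0.046 0.104] yaw -15.7
[215. 152.] 3069 ctr [0.537  0.2248] size [0.053 0.089] yaw -76.2
[270. 296.] 3527 ctr [0.7404 0.2241] size [0.054 0.169] yaw -29.1
```

```bash
python3 -m handwheel '[[0,-0.03,-0.9,0,0.5],[0,0,-1,0,0.5],[0,0,-1,0,0.5],[0,0,-1,0,0.5],[0,0,-1,0,0.5]]' 50 >/dev/null; python3 -m handwheel '[[0,0,-1,0,0.5],[0,0,-1,0,0.5],[0,0,-0.9,0,0.5],[0,0,-0.7,0,0.5],[0,0,-0.5,0,0.5]]'; python3 -m handwheel '[[0,0,0,0,0.5],[0,0,0,0,-1],[0,0,0,0,-1],[0,0,0,0,-1],[0,0,0,0,-1]]' 50;  python3 -m handwheel '[[0,0,0.5,0,-1],[0,0,1,0,-1],[0,0,1,0,-1],[0,0,1,0,-1],[0,0,1,0,-1]]'
```

```text
time: 33.8
tool_pos: [0.5848, 0.33, 0.0227]
eef_rot: [-0.423, -3.112, 0.002]
force: [-0.3, 1.0, 0.3]
gripper_width: 0.749
grasp_force: 0.0
time: 34.3
tool_pos: [0.5856, 0.3315, 0.0251]
eef_rot: [0.421, 3.112, 0.002]
force: [-1.4, 0.4, 5.6]
gripper_width: 0.499
grasp_force: 53.4
time: 34.8
tool_pos: [0.5846, 0.3308, 0.1379]
eef_rot: [-0.422, -3.113, 0.0]
force: [0.5, -0.7, -1.7]
gripper_width: 0.5
grasp_force: 52.6
```

```bash
python3 -m handwheel '[[0,0,1,0,-1],[0,0,1,0,-1],[0,-0.4,1,0,-1],[0,-0.8,1,-0.1,-1],[0,-0.8,0,-0.1,-1]]' >/dev/null; python3 -m handwheel '[[0,-1,0,-0.1,-1],[0,-1,0,-0.045,-1],[0,-1,0,0,-1],[0,-1,0,0,-1],[0,-1,0,0,-1]]'; python3 -m handwheel '[[-0.1,-1,0,0,-1],[-0.2,-1,0,0,-1],[-0.2,-1,0,0,-1],[-0.2,-1,0,0,-1],[-0.2,-1,0,0,-1]]' >/dev/null; python3 -m handwheel '[[-0.1,-1,-0.4,0,-1],[-0.1,-1,-0.6,0,-1],[0,-1,-0.6,0,-1],[0,-1,-0.6,0,-1],[0,-1,-0.3,0,-1]]'; python3 -m handwheel '[[0,-0.6,0,0,-1],[0,-0.4,0,0,-1],[0,0,0,0,-1],[0,0,0,0,-1]]'
```

```text
time: 35.8
tool_pos: [0.5844, 0.1548, 0.2369]
eef_rot: [-0.95, -2.994, -0.0]
force: [0.3, 0.6, -1.6]
gripper_width: 0.506
grasp_force: 52.7
time: 36.8
tool_pos: [0.5564, -0.095, 0.1731]
eef_rot: [-0.95, -2.993, 0.0]
force: [0.6, 0.4, -1.9]
gripper_width: 0.504
grasp_force: 52.7
time: 37.2
tool_pos: [0.5578, -0.1188, 0.1745]
eef_rot: [0.95, 2.994, 0.001]
force: [0.6, 0.7, -1.5]
gripper_width: 0.501
grasp_force: 52.6
```

```bash
python3 -m handwheel '[[0,0,-0.7,0,-1],[0,0,-1,0,-1],[0,0,-1,0,-1],[0,0,-0.9,0,-1],[0,0,-0.8,0,-1]]'; python3 -m handwheel '[[0,0,-0.5,0,-1],[0,0,-0.3,0,-1],[0,0,-0.1,0,-1],[0,0,0,0,-1]]'; python3 -m handwheel '[[0,0,0,0,0.2],[0,0,0,0,0.2],[0,0,0,0,0.2]]'; python3 -m handwheel '[[0,0,0.5,0,0.2],[0,0,0.9,0,0.2],[0,0,0.9,0,0.2],[0,0,0.9,0,0.2],[0,0,0.9,0,0.2]]';python3 -m handwheel '[[0,-0.5,0.9,0,0],[-0.3,-0.6,0.9,0,0],[-0.4,-0.6,0.9,0,0],[-0.4,-0.6,0.9,0,0],[-0.4,-0.6,0,0,0]]';python3 -m handwheel '[[-0.3,-0.6,0,0,0],[0,0,0,0,0]]'; python3 - <<'E'
from h import *
import cv2
r=bot.read_camera("wrist"); cv2.imwrite("pics/w7.png",r["img"][:,:,::-1]); np.savez("w7",K=r["intrinsics"],T=r["pose"])
E
```

```text
time: 37.7
tool_pos: [0.5577, -0.118, 0.0632]
eef_rot: [0.948, 2.995, 0.0]
force: [0.2, 0.0, -1.3]
gripper_width: 0.501
grasp_force: 52.7
time: 38.1
tool_pos: [0.5578, -0.1188, 0.0417]
eef_rot: [0.949, 2.994, 0.0]
force: [-0.1, 0.7, -2.2]
gripper_width: 0.503
grasp_force: 52.7
time: 38.4
tool_pos: [0.558, -0.119, 0.0421]
eef_rot: [0.949, 2.993, 0.001]
force: [-0.2, -0.3, -0.3]
gripper_width: 0.598
grasp_force: 0.0
time: 38.9
tool_pos: [0.5575, -0.1191, 0.146]
eef_rot: [0.949, 2.994, 0.0]
force: [1.1, 0.1, -0.1]
gripper_width: 0.599
grasp_force: 0.0
time: 39.4
tool_pos: [0.5211, -0.1925, 0.2385]
eef_rot: [0.947, 2.989, 0.001]
force: [1.3, 0.1, 0.2]
gripper_width: 0.502
grasp_force: 0.0
time: 39.6
tool_pos: [0.5111, -0.2079, 0.2338]
eef_rot: [-0.952, -2.993, -0.0]
force: [1.2, -0.3, -0.5]
gripper_width: 0.502
grasp_force: 0.0
```

View pics/w7.png

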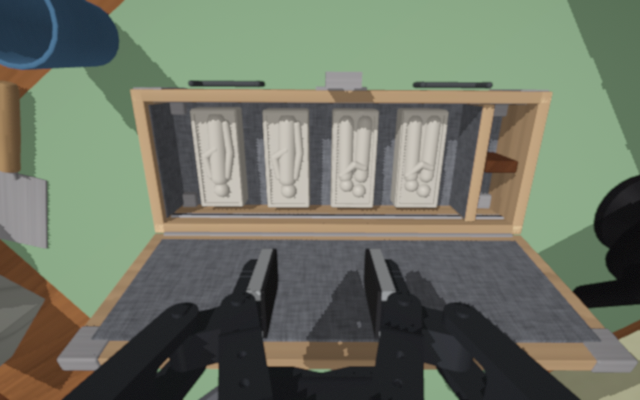

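```bash
python3 -m handwheel '[[0.2,0.4,0.5,0.131,0],[0.3,0.5,0.5,0.131,0],[0.3,0.5,0,0.131,0],[0.3,0.5,0,0.131,0],[0.3,0.5,0,0.131,0]]' >/dev/null; python3 -m handwheel '[[0.3,0.5,0,0.131,0],[0.3,0.5,0,0.131,0],[0.3,0.5,0,0.131,0],[0.3,0.5,0,0.131,0],[0.3,0.5,0,0.131,0]]';python3 -m handwheel '[[0.3,0.5,0,0.131,0],[0.2,0.3,0,0.13,0],[0.06,0.1,0,0,0],[0,0,0,0,0],[0,0,0,0,0]]'
```

```text
time: 40.65
tool_pos: [0.5852, -0.0831, 0.2579]
eef_rot: [1.079, -2.949, -0.001]
force: [-0.3, -0.0, 0.0]
gripper_width: 0.498
grasp_force: 0.0
time: 41.15
tool_pos: [0.5987, -0.0617, 0.2585]
eef_rot: [1.442, -2.79, -0.0]
force: [-0.5, 0.0, 0.3]
gripper_width: 0.501
grasp_force: 0.0
```

```bash
python3 -m handwheel '[[-0.03,-0.04,-0.5,0,0],[0,0,-1,0,0],[0,0,-1,0,0],[0,0,-1,0,0],[0,0,-1,0,0]]' >/dev/null;  python3 -m handwheel '[[0,0,-1,0,0],[0,0,-0.9,0,0],[0,0,-0.8,0,0],[0,0,-0.7,0,0],[0,0,-0.5,0,0]]';  python3 -m handwheel '[[0,0,0,0,0],[0,0,0,0,-1],[0,0,0,0,-1],[0,0,0,0,-1],[0,0,0,0,-1]]' 60; python3 -m handwheel '[[-0.1,-0.14,0,0,-1],[-0.2,-0.28,0,0,-1],[-0.2,-0.28,0,0,-1],[-0.2,-0.28,0,0,-1],[-0.2,-0.28,0,0,-1]]'
```

```text
time: 42.15
tool_pos: [0.597, -0.0632, 0.0469]
eef_rot: [1.443, -2.789, -0.001]
force: [-0.2, 0.1, 0.5]
gripper_width: 0.5
grasp_force: 0.0
time: 42.65
tool_pos: [0.599, -0.0625, 0.0499]
eef_rot: [-1.445, 2.787, -0.001]
force: [0.5, -0.5, 2.8]
gripper_width: 0.132
grasp_force: 58.9
time: 43.15
tool_pos: [0.5767, -0.0937, 0.0499]
eef_rot: [-1.445, 2.786, -0.001]
force: [1.6, 3.9, 4.9]
gripper_width: 0.13
grasp_force: 59.5
```

```bash
python3 -m handwheel '[[-0.2,-0.28,0,0,-1],[-0.2,-0.28,0,0,-1],[-0.2,-0.28,0,0,-1],[-0.2,-0.28,0,0,-1],[-0.2,-0.28,0,0,-1]]';python3 -m handwheel '[[-0.2,-0.28,0,0,-1],[-0.2,-0.28,0,0,-1],[-0.1,-0.14,0,0,-1],[-0.1,-0.14,0,0,-1],[-0.1,-0.14,0,0,-1]]'; python3 -m handwheel '[[-0.06,-0.08,0,0,-1],[-0.06,-0.08,0,0,-1],[0,0,0,0,-1]]'
```

```text
time: 43.65
tool_pos: [0.5517, -0.1286, 0.0499]
eef_rot: [-1.445, 2.786, -0.001]
force: [0.9, 5.4, 5.7]
gripper_width: 0.133
grasp_force: 59.5
time: 44.15
tool_pos: [0.5344, -0.1529, 0.0499]
eef_rot: [-1.445, 2.786, -0.001]
force: [1.2, 8.2, 6.3]
gripper_width: 0.134
grasp_force: 59.7
time: 44.45
tool_pos: [0.5313, -0.1572, 0.0499]
eef_rot: [-1.445, 2.786, -0.002]
force: [1.3, 3.6, 5.0]
gripper_width: 0.131
grasp_force: 59.5
```

```bash
for i in 1; do python3 -m handwheel '[[-0.04,-0.055,0,0,-1],[-0.04,-0.055,0,0,-1],[0,0,0,0,-1]]'; done; python3 -m handwheel '[[-0.04,-0.055,0,0,-1],[-0.04,-0.055,0,0,-1],[0,0,0,0,-1]]'
```

```text
time: 44.75
tool_pos: [0.5294, -0.1598, 0.0499]
eef_rot: [-1.445, 2.786, -0.001]
force: [1.7, 5.1, 6.3]
gripper_width: 0.136
grasp_force: 59.5
time: 45.05
tool_pos: [0.5289, -0.1606, 0.0499]
eef_rot: [-1.444, 2.783, -0.001]
force: [4.8, 17.9, 4.1]
gripper_width: 0.135
grasp_force: 59.5
```

```bash
python3 -m handwheel '[[0,0,0,0,-0.3],[0,0,0,0,-0.3],[0,0,0.5,0,-0.3],[0,0,1,0,-0.3],[0,0,1,0,-0.3]]';python3 -m handwheel '[[0,0,1,0,0],[0,0,1,0,0],[0,0,1,0,0],[0,0,1,0,0],[0,0,1,0,0]]'; python3 -m handwheel '[[0.1,0.2,0.5,0,0],[0,0,0,0,0]]'; python3 - <<'E'
from h import *
import cv2
r=bot.read_camera("wrist"); cv2.imwrite("pics/w8.png",r["img"][:,:,::-1]); np.savez("w8",K=r["intrinsics"],T=r["pose"])
d=np.load("w7.npz"); y=np.radians(54.7); yh=np.array([np.cos(y),np.sin(y),0]); xh=np.array([yh[1],-yh[0],0]); c=np.array([.5115,-.1845,0.002])
for t in np.arange(1.5,2.16,.1):
    print(round(t,2),[proj(c+xh*(.067-.134*np.cos(t))+s*.18*yh+np.array([0,0,.066+.134*np.sin(t)]),d["K"],d["T"]).round().tolist() for s in(-1,1)])
E
```

```text
time: 45.55
tool_pos: [0.5255, -0.1635, 0.1124]
eef_rot: [1.445, -2.788, -0.001]
force: [0.9, -0.6, 0.6]
gripper_width: 0.353
grasp_force: 0.0
time: 46.05
tool_pos: [0.5255, -0.1635, 0.2383]
eef_rot: [-1.446, 2.789, -0.0]
force: [1.1, 0.2, -0.3]
gripper_width: 0.498
grasp_force: 0.0
time: 46.25
tool_pos: [0.5296, -0.158, 0.251]
eef_rot: [-1.445, 2.786, -0.003]
force: [0.1, -0.6, -1.2]
gripper_width: 0.501
grasp_force: 0.0
1.5 [[[47.0, 318.0]], [[660.0, 318.0]]]
1.6 [[[52.0, 337.0]], [[653.0, 337.0]]]
1.7 [[[59.0, 353.0]], [[644.0, 353.0]]]
1.8 [[[68.0, 366.0]], [[633.0, 367.0]]]
1.9 [[[77.0, 377.0]], [[622.0, 377.0]]]
2.0 [[[86.0, 385.0]], [[610.0, 385.0]]]
2.1 [[[96.0, 390.0]], [[598.0, 390.0]]]
```

View pics/w8.png

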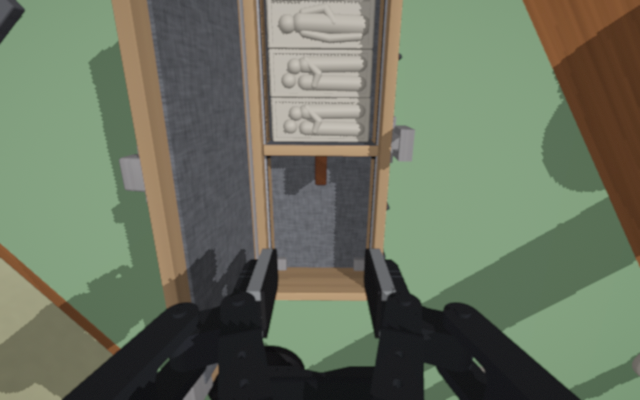

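The four plaques lie tight at rows 0–145, with the partition board at row 150. The lid is still open at about 1.7 rad. Its far edge is at left, with the bolt end at (132,173). Next I go behind the lid at case y≈-60 with the fingers closed.

```bash
python3 -m handwheel '[[0,0,0.7,0,-1],[0,-0.2,0.7,0,-1],[0.1,-0.5,0.6,0,-1],[0.3,-0.7,0,0,-1],[0.3,-0.7,0,0,-1]]' 40 >/dev/null;python3 -m handwheel '[[0.3,-0.7,0,0,-1],[0.3,-0.7,0,0,-1],[0.3,-0.7,0,0,-1],[0.3,-0.7,0,0,-1],[0.3,-0.7,0,0,-1]]' ;python3 -m handwheel '[[0.3,-0.6,0,0,-1],[0.1,-0.16,0,0,-1],[0,0,0,0,-1],[0,0,0,0,-1]]'; python3 - <<'E'
from h import *
y=np.radians(54.7); yh=np.array([np.cos(y),np.sin(y)]); xh=np.array([yh[1],-yh[0]]); c=np.array([.5115,-.1845])
p=bot.state()["tool_pos"]; print((p[:2]-c)@xh,(p[:2]-c)@yh,p)
E
```

```text
time: 47.3
tool_pos: [0.5837, -0.299, 0.2973]
eef_rot: [1.445, -2.788, -0.002]
force: [0.7, 0.2, -0.2]
gripper_width: 0.001
grasp_force: 0.0
time: 47.7
tool_pos: [0.5934, -0.3167, 0.2981]
eef_rot: [1.446, -2.788, -0.001]
force: [-0.1, 0.2, -0.0]
gripper_width: 0.0
grasp_force: 0.0
0.14326293536821427 -0.06056880057379619 [ 0.59342212 -0.31671805  0.29813156]
```

```bash
python3 -m handwheel '[[0,0,-0.6,0,-1],[0,0,-0.9,0,-1],[0,0,-1,0,-1],[0,0,-1,0,-1],[0,0,-0.75,0,-1]]'; python3 -m handwheel '[[-0.2,0.14,0,0,-1],[-0.32,0.23,0,0,-1],[-0.32,0.23,0,0,-1],[-0.32,0.23,0,0,-1]]'; python3 -m handwheel '[[-0.32,0.23,0,0,-1],[-0.2,0.14,0,0,-1]]'; python3 - <<'E'
from h import *
y=np.radians(54.7); yh=np.array([np.cos(y),np.sin(y)]); xh=np.array([yh[1],-yh[0]]); c=np.array([.5115,-.1845])
p=bot.state()["tool_pos"]; print((p[:2]-c)@xh,(p[:2]-c)@yh,p)
s=.115
A=lambda t:np.array([.067-s*np.cos(t)+.01*np.sin(t)+.0145,.068+s*np.sin(t)+.01*np.cos(t)+.017])
t=1.57;
for t in np.arange(1.57,-.05,-.157):
    a=A(t); w=c+a[0]*xh-.06*yh; d=(A(t-.157)-a); print(round(t,2),a.round(4),w.round(4),"d",(d[0]*xh/.025).round(2),(d[1]/.025).round(2))
E
```

```text
time: 48.2
tool_pos: [0.593, -0.3159, 0.1912]
eef_rot: [1.447, -2.788, -0.001]
force: [0.1, 1.2, -0.0]
gripper_width: -0.002
grasp_force: 0.0
time: 48.6
tool_pos: [0.5655, -0.2963, 0.1949]
eef_rot: [-1.446, 2.785, -0.006]
force: [4.1, -3.6, 3.9]
gripper_width: 0.001
grasp_force: 2.5
time: 48.8
tool_pos: [0.552, -0.2868, 0.1943]
eef_rot: [-1.446, 2.786, -0.004]
force: [4.0, -2.2, 2.4]
gripper_width: -0.001
grasp_force: 2.0
0.09215195924249585 -0.060075579056242355 [ 0.55199355 -0.28678065  0.1942979 ]
1.57 [0.0914 0.2   ] [ 0.5514 -0.2863] d [-0.59  0.42] 0.01
1.41 [0.0733 0.2001] [ 0.5367 -0.2758] d [-0.58  0.41] -0.11
1.26 [0.0554 0.1974] [ 0.522  -0.2655] d [-0.56  0.4 ] -0.22
1.1 [0.0381 0.192 ] [ 0.508  -0.2555] d [-0.53  0.37] -0.32
0.94 [0.0219 0.1839] [ 0.4947 -0.2462] d [-0.48  0.34] -0.42
0.78 [0.0072 0.1734] [ 0.4827 -0.2376] d [-0.42  0.3 ] -0.51
0.63 [-0.0057  0.1607] [ 0.4722 -0.2302] d [-0.35  0.25] -0.58
0.47 [-0.0164  0.1461] [ 0.4634 -0.224 ] d [-0.27  0.19] -0.64
0.31 [-0.0248  0.13  ] [ 0.4566 -0.2191] d [-0.19  0.13] -0.69
0.16 [-0.0305  0.1129] [ 0.4519 -0.2158] d [-0.1   0.07] -0.71
-0.0 [-0.0335  0.095 ] [ 0.4495 -0.2141] d [-0.  0.] -0.72
```

```bash
python3 -m handwheel '[[-0.29,0.21,0,0,-1],[-0.29,0.21,0,0,-1],[-0.29,0.2,0,0,-1],[-0.29,0.2,0,0,-1],[-0.28,0.2,0,0,-1]]'; python3 -m handwheel '[[-0.28,0.2,-0.08,0,-1],[-0.26,0.19,-0.12,0,-1],[-0.26,0.19,-0.15,0,-1],[-0.24,0.17,-0.2,0,-1],[-0.24,0.17,-0.22,0,-1]]'
```

```text
time: 49.3
tool_pos: [0.5146, -0.261, 0.1919]
eef_rot: [1.446, -2.788, -0.002]
force: [2.6, -1.6, 0.5]
gripper_width: -0.001
grasp_force: 1.6
time: 49.8
tool_pos: [0.483, -0.2381, 0.1731]
eef_rot: [1.446, -2.789, -0.0]
force: [1.3, -1.3, 3.5]
gripper_width: 0.002
grasp_force: 1.5
```

```bash
python3 -m handwheel '[[-0.21,0.15,-0.25,0,-1],[-0.21,0.15,-0.26,0,-1],[-0.18,0.13,-0.29,0,-1],[-0.18,0.13,-0.29,0,-1],[-0.14,0.1,-0.32,0,-1]]'; python3 -m handwheel '[[-0.14,0.1,-0.32,0,-1],[-0.1,0.07,-0.34,0,-1],[-0.09,0.06,-0.35,0,-1],[-0.05,0.04,-0.35,0,-1],[-0.05,0.03,-0.35,0,-1]]';python3 -m handwheel '[[0,0,-0.08,0,-1],[0,0,-0.06,0,-1],[0,0,0,0,-1]]'
```

```text
time: 50.3
tool_pos: [0.4601, -0.2217, 0.1373]
eef_rot: [1.446, -2.789, -0.001]
force: [-1.0, 0.4, 2.3]
gripper_width: -0.0
grasp_force: 1.1
time: 50.8
tool_pos: [0.4505, -0.2148, 0.0961]
eef_rot: [1.448, -2.788, 0.002]
force: [-31.3, 22.4, 119.8]
gripper_width: 0.001
grasp_force: 61.3
time: 51.1
tool_pos: [0.4504, -0.2148, 0.0966]
eef_rot: [-1.449, 2.787, -0.004]
force: [-19.9, 14.6, 62.6]
gripper_width: -0.0
grasp_force: 31.4
```

```bash
python3 -m handwheel '[[0,0,0.2,0,-1],[0,0,0.5,0,-1],[0,0,0.9,0,-1],[0,0,0.9,0,-1],[0,0,0.9,0,-1]]';python3 -m handwheel '[[0.4,0.02,0.6,0,-1],[0.7,0.04,0.5,0,-1],[0.7,0.04,0,0,-1],[0.7,0.04,0,0,-1],[0.7,0.04,0,0,-1]]' >/dev/null;python3 -m handwheel '[[0.6,0.04,0,0,-1],[0,0,0,0,-1],[0,0,0,0,-1]]'; python3 - <<'E'
from h import *
import cv2
r=bot.read_camera("wrist"); cv2.imwrite("pics/w9.png",r["img"][:,:,::-1]); np.savez("w9",K=r["intrinsics"],T=r["pose"])
E
```

```text
time: 51.6
tool_pos: [0.4497, -0.2145, 0.1768]
eef_rot: [1.446, -2.788, -0.001]
force: [1.4, 0.3, 0.2]
gripper_width: 0.0
grasp_force: 0.0
time: 52.4
tool_pos: [0.5447, -0.2089, 0.2034]
eef_rot: [1.446, -2.788, -0.001]
force: [0.1, -0.7, -0.0]
gripper_width: -0.001
grasp_force: 0.0
```

View pics/w9.png

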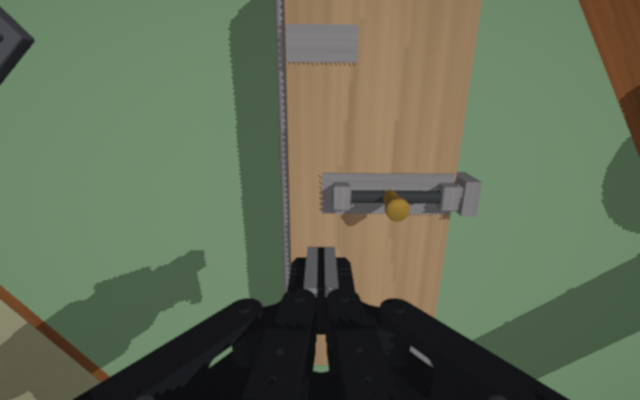

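The lid is closed. The bolt's brass knob top is at (398,207), with guide blocks at (342,197) and (450,197) and the keeper at (470,195).

```bash
python3 - <<'E'
from h import *
y=np.radians(54.7); yh=np.array([np.cos(y),np.sin(y)]); xh=np.array([yh[1],-yh[0]]); c=np.array([.5115,-.1845])
for uv,z in (((398,209),.118),((342,197),.09),((333,190),.09),((351,190),.09),((457,175),.09),((395,197),.09)):
    P=wbp([uv],z,"w9.npz")[0,:2]-c; print(uv,P@xh,P@yh)
p=bot.state()["tool_pos"]; print((p[:2]-c)@xh,(p[:2]-c)@yh,p)
E
```

```text
(398, 209) -0.013893109073629593 -0.0031956983429947466
(342, 197) 0.023230087983913888 -0.002307960508531143
(333, 190) 0.03031663898456158 -0.008016658721426281
(351, 190) 0.016413902627170556 -0.008036554177445813
(457, 175) -0.06387400667643564 -0.020137803853181577
(395, 197) -0.01802881064704065 -0.002364415540908958
0.04104996342966342 -0.0009544137849853803 [ 0.5444509  -0.20899997  0.20372673]
```

```bash
python3 -m handwheel '[[-0.03,-0.06,-0.7,0,-1],[0,0,-0.9,0,-1],[0,0,-0.9,0,-1],[0,0,-0.7,0,-1],[0,0,-0.3,0,-1]]' 40; python3 -m handwheel '[[-0.16,0.12,0,0,-1],[-0.2,0.14,0,0,-1],[-0.2,0.14,0,0,-1],[-0.2,0.14,0,0,-1],[-0.2,0.14,0,0,-1]]'; python3 -m handwheel '[[-0.16,0.12,0,0,-1],[-0.16,0.12,0,0,-1],[-0.16,0.12,0,0,-1],[-0.16,0.12,0,0,-1],[0,0,0,0,-1]]'
```

```text
time: 52.95
tool_pos: [0.5427, -0.2105, 0.1153]
eef_rot: [1.445, -2.788, -0.002]
force: [-0.2, -0.0, 1.2]
gripper_width: -0.007
grasp_force: 0.0
time: 53.45
tool_pos: [0.5199, -0.1932, 0.1175]
eef_rot: [-1.446, 2.788, -0.001]
force: [-0.5, 0.8, 0.2]
gripper_width: -0.004
grasp_force: 0.0
time: 53.95
tool_pos: [0.5038, -0.1811, 0.1169]
eef_rot: [-1.446, 2.789, 0.0]
force: [0.2, -0.2, -0.6]
gripper_width: -0.002
grasp_force: 0.0
```

```bash
python3 -m handwheel '[[-0.12,0.085,0,0,-1],[-0.12,0.085,0,0,-1]]';python3 -m handwheel '[[-0.12,0.085,0,0,-1],[-0.12,0.085,0,0,-1]]'; python3 - <<'E'
from h import *
import cv2
r=bot.read_camera("wrist"); cv2.imwrite("pics/w10.png",cv2.resize(r["img"][100:330,250:500,::-1],None,fx=2.4,fy=2.4)); np.savez("w10",K=r["intrinsics"],T=r["pose"])
E
```

```text
time: 54.15
tool_pos: [0.4983, -0.1772, 0.1168]
eef_rot: [-1.446, 2.789, -0.0]
force: [1.0, -1.5, 0.9]
gripper_width: 0.004
grasp_force: 0.8
time: 54.35
tool_pos: [0.4936, -0.1734, 0.1172]
eef_rot: [-1.446, 2.786, -0.004]
force: [12.7, -15.1, -11.5]
gripper_width: -0.002
grasp_force: 9.3
```

View pics/w10.png

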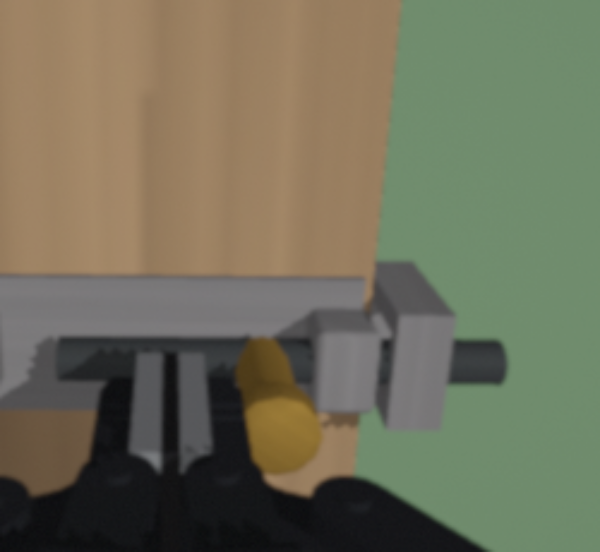

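The rod runs through the keeper and the knob sits near the front guide block. The force rose to about 20 N at the stop.

```bash
python3 - <<'E'
from h import *
y=np.radians(54.7); yh=np.array([np.cos(y),np.sin(y)]); xh=np.array([yh[1],-yh[0]]); c=np.array([.5115,-.1845])
for uv in ((283,435),(283,430)):
    P=wbp([np.array(uv)/2.4+[250,100]],.118,"w10.npz")[0,:2]-c; print(P@xh,P@yh)
E
python3 -m handwheel '[[0.2,-0.14,0,0,-1],[0.3,-0.2,0,0,-1],[0,0,0.8,0,-1],[0,0,1,0,-1],[0,0,1,0,-1]]' ; python3 -m handwheel '[[0,0,1,0,-1],[0,0,0.5,0,-1],[0,0,0,0,-1],[0,0,0,0,-1],[0,0,0,0,-1]]'
```

```text
-0.04305972594988697 -0.002767252808363927
-0.043005236090443946 -0.0038407264036292407
time: 54.9
tool_pos: [0.5044, -0.1816, 0.187]
eef_rot: [1.445, -2.787, -0.002]
force: [0.0, 0.5, 0.2]
gripper_width: 0.001
grasp_force: 0.0
time: 55.4
tool_pos: [0.504, -0.1814, 0.2228]
eef_rot: [1.445, -2.787, -0.002]
force: [1.0, -0.4, 0.2]
gripper_width: -0.002
grasp_force: 0.0
```

The knob moved from -13.9 mm to -43.0 mm, which is 29 mm of travel, so the bolt is home. The lid is closed and the arm is clear, so I hand in.

```bash
python3 -c "
from rig import bot
print(bot.hand_in())"
```

```text
the job is handed in; nothing more can be done
None
```

Job handed in, verdict not shown: four plaques packed tight against the partition, lid closed and bolt about 29 of 30 mm home, but pressing the lid shut read 119.8 N vertically (about 126 N in total) at the wrist, which may break the 120 N limit and fail the run.

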